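Pin the regulator test jig and give it test air

ROBOT

A 6-joint arm with a two-finger parallel gripper is mounted at the origin on the work surface. World frame = base frame: x ahead of the robot, y to its left, z up, the work surface at z = 0. Lengths are in m, angles in rad, forces in N, time in s.
With the tool pointing down it reaches from about 0.425 to 0.95 m from the base axis. Payload 3.5 kg.
Tool frame: the origin (TCP) lies on the centre line of the jaws, within the pads' length; the fingertips stand 11 mm ahead of it and the grasp point (between the pads) lies 8 mm behind it; z points along the fingers, y is the line along which they close (so a half turn about z gives the same grasp; the last joint's range is limited). The gripper opens to 85 mm and grips with 20 to 120 N. Pads are 22 mm wide; open, the fingers measure 114 mm over their backs; the gripper's body (76 mm by 85 mm) begins 54 mm behind the grasp point. The pads swing forward as they close: fully open they stand 13 mm farther back than shut.
Start: joints at [-1.282, 0.286, 1.577, -0, 1.279, -0.15], TCP at [0.287, -0.611, 0.242] pointing down, gripper open.
Joint ranges: [-2.77, 2.77], [-0.9, 2.22], [0.21, 2.48], [-1.53, 4.67], [0.24, 2.81], [-2.84, 2.84]. Speed limits (rad/s): [2.79, 2.79, 3.14, 3.14, 3.14, 3.14].

INTERFACE

Orientations are given as a unit quaternion [x, y, z, w].
In Python, from plant import ctrl gives the robot as it stands.
- The arm moves only by the tool step_arm, never from a script. Its argument "motion" is a list of rows, each an object with "offset": the shift along the tool's x, y, z in m, a list of three; "twist": the turn about the tool's z in degrees. A call has 1 to 12 rows; each row is the pose to reach, as a shift and turn from the pose commanded when the call began, along the tool's axes at that moment; what a row does not reach only later rows make up. A row lasts 1/10 s, in which the tool goes at most 50 mm and 8.59 degrees, less where a joint would pass 70% of its speed; a pose out of reach is approached as far as the arm can. A call with a gripper value outside its range is refused whole. "gripper" is the finger opening in m, from 0 to 0.0854, set as the call begins (left out, the last holds). The fingers move at their own pace and stop on an object; "grip_force" is the grip in N (left out, the last holds). Time passes only in rows, so rows that repeat a pose let the fingers close. It gives the time, the measured TCP pose, the force, the opening and the grip force at its end, in the units of the state.
- ctrl.get_state(): the state, without advancing time (a new reading comes with each control period).
- ctrl.read_camera(name): name is "scene" or "top" or "wrist"; returns the picture (420x560x3 uint8, blue, green, red); there is no depth.
- ctrl.calibration(name): a dict with "fx", "fy", "cx", "cy" (pixels), "k1" (the pictures are not rectified: a ray, as slopes to the right and down, at radius r is drawn at 1 + k1 r^2 times it, then the intrinsics apply), "cam_to_world" (4x4, takes a point from camera to world coordinates). Camera axes: x right, y up, looking along -z (the intrinsics and any distortion apply to the point x, -y, -z); pixel columns grow to the right and rows downward; lengths in m; the calibration is good to about 2 mm. A picture is of the moment at which its call begins: read the wrist's pose just before it. calibration takes no time and is no camera call; for the wrist camera it gives the pose at the moment of the call.
- ctrl.sign_off(): hands the job in; it is judged then, once.
The state is a dict: "time": time; "qpos": joint angles; "dq": joint speeds; "joint_efforts": joint torques, N m; "eef_pos": TCP position; "tcp_rot": TCP orientation; "contact_force": force on the tool from outside, world axes, zero at the start; "wrist_torque": the same for the moment, N m; "opening": opening from 0.0 (shut) to 1.0 (fully open); "finger_force": force on a finger pad.
Only numpy, scipy, OpenCV 4.12 (cv2) and the standard library are available. Lean on these libraries where they do the work, as an engineer would, in place of code of your own. Each camera call takes 0.05 s, during which the arm holds its last target. There are 200 camera calls.

TASK

Slide the test jig's cover along its bed, feeling for the hidden hole, until the orange-headed pin drops fully home with its knob down on the brass guide; the hole may lie to either side. Only then push the air valve's lever well over to its green side, keep it there for about two seconds, let it spring back to the middle by itself (never pushing it to the red side), and disturb nothing else on the bench.

Things in the scene. Friction and masses are not known exactly. Their poses are not given: they have to be found in the camera images.
- jig_mid (a point): Centre of the jig's fixed bed, on its top face 50 mm above the bench. Blue and dark steel base 150 mm (x) by 360 mm (y); blue side rails, 62 mm tall, at 62 to 74 mm either side. Its y is the sliding direction (robot's left, give or take the yaw); z up. The bed's one hole (20 mm wide, 30 deep) is always hidden by the cover and not given: on the pin's track, 28 to 40 mm from the centre towards +y or -y.
- cover (a joint): Slide of the cover along the jig's +y, in m, 0 where it starts; stops at -0.056 and +0.056, both beyond the hole. 3 to 5 N move it; it stays where it is left. Once the pin is in the hole the cover is locked, with 2 to 3 mm of play either way.
- cover_mid (a point): Middle of the top of the cover, 63 mm above the bench, axes as the jig's: an aluminium plate 118 mm (x) by 230 mm (y) that carries the brass guide block, the push post and a chromed regulator (42 mm diameter, 59 mm tall, at x +20, y +82 mm from here).
- post_top (a point): Centre of the top of the push post on the cover: upright black square post with a yellow band, 25 by 25 mm, 65 mm tall, sides parallel to the jig's axes, top 128 mm above the bench. It stands 60 mm to the -x side of the pin (towards the robot), level with it in y. Push it along the jig's y from either side; nothing stands within 40 mm of those two faces.
- guide_top (a point): Centre of the top of the brass guide block on the cover, on the pin's axis, 93 mm above the bench. The block is 46 by 46 mm and 30 mm tall, with an 18 mm hole straight through it and the cover. Its axes are those of the jig.
- pin_knob (a point): Centre of the pin's orange knob (30 mm diameter, 22 mm tall). Loose steel pin, shank 16 mm in diameter and 68 mm long below the knob, about 0.2 kg, upright in the guide. It starts with its tip riding on the bed: knob centre 36 mm above guide_top. Slid slowly (20 to 30 mm/s) over the hole it drops 25 mm by its weight; the knob then rests on the guide, centre 11 mm above guide_top.
- valve_pivot (a point): Pivot of the air valve's lever, 55 mm above the bench, in the middle of the top of an aluminium valve block (60 mm in x by 84 mm in y by 56 mm tall, on a foot 85 by 120 mm). A green bar lies on its top to +y of the lever, a red bar to -y. The lever swings in the block's y-z plane.
- lever (a joint): Angle of the lever, rad: 0 upright (spring-centred), positive towards the green side (+y of the valve), stops at +0.6 and -0.6. Spring 1.2 N m per rad: about 7 N at the ball holds it fully over; it returns upright by itself.
- lever_ball (a point): Centre of the lever's black ball (32 mm diameter), 110 mm above the pivot along the lever, so 165 mm above the bench when upright; the steel stem below it is 12 mm in diameter.
- wrench: Bystander, to be left alone: steel spanner, 190 mm, lying on the bench; origin at its underside.
- driver: Bystander, to be left alone: screwdriver, 180 mm, lying on the bench; origin at its underside.
- jar: Bystander, to be left alone: jar with blue cap, 66 mm diameter, 75 mm tall; origin at its underside.
- spray: Bystander, to be left alone: green bottle, 60 mm diameter, 140 mm tall; origin at its underside.
- cup: Bystander, to be left alone: small steel bowl, 84 mm across, 60 mm tall; origin at its underside.
- second_stage: Bystander, to be left alone: black breathing regulator with a yellow button face, 100 mm long, 32 mm high; origin at its underside.

How it is judged:
On the way, in this order (a step that is already met when the one before it is completed fails the run):
1. the pin has dropped fully home (z of pin_knob in the frame of guide_top between 0.005 and 0.015 m and horizontal distance between pin_knob and guide_top below 0.006 m and angle between pin_knob's own z axis and vertical below 0.12 rad), for 0.2 s.
2. the lever is held well over to the green side with the pin home (all of step 1 and value of joint lever above 0.35 rad), for 1.2 s.
At the end, for the whole second after the job is handed in: The pin stands home through the cover into the hidden hole (knob centre 5 to 15 mm above the guide's top, within 6 mm of its axis, tilted less than 0.12 rad), at rest, and the lever is back in the middle within 0.06 rad (all of step 1 and value of joint lever between -0.06 and 0.06 rad and velocity of joint cover between -0.01 and 0.01 m/s); the robot touches nothing.
It fails at once if the lever is pushed towards green before the pin is home (value of joint lever above 0.25 rad and not (z of pin_knob in the frame of guide_top between 0.005 and 0.015 m and horizontal distance between pin_knob and guide_top below 0.006 m and angle between pin_knob's own z axis and vertical below 0.12 rad)).
It fails at once if the lever is pushed towards red (value of joint lever below -0.25 rad).
It fails at once if a bystander is moved more than 30 mm (distance of any of wrench, driver, jar, spray, cup, second_stage from where it was at the start of the episode above 0.03 m).
It also fails if it takes over 64 s, if anything falls off the work surface, if the arm or the gripper's body presses on something with over 40 N, if the wrist force passes 120 N, or if a joint passes its speed limit or range.

## Working session

There is one attempt and no reset: what is moved stays moved. The work goes in short steps, Python scripts to look and compute and a tool call to move; the robot and the scene stay as the last step left them, time stands still between calls to the robot, and variables do not carry over. Pictures are saved under pics/ and viewed, at most 10 in all, crops included, and the job is handed in when it is done.

Besides the shell and the picture viewer there is one more tool, called after "Emit:" by a JSON object that holds its "name" and its "arguments", one argument or row to a line. step_arm: Moves the arm, as the interface text tells. Its arguments: {"type":"object","properties":{"motion":{"type":"array"},"gripper":{"type":"number"},"grip_force":{"type":"number"}},"required":["motion"]}

```bash
mkdir -p pics; cat > h.py <<'E'
import numpy as np, cv2
from plant import ctrl
def ray(cal,u,v):
    x=(u-cal["cx"])/cal["fx"]; y=(v-cal["cy"])/cal["fy"]
    rd=np.hypot(x,y); r=rd
    for _ in range(30): r=rd/(1+cal["k1"]*r*r)
    s=r/rd if rd>0 else 1
    M=np.array(cal["cam_to_world"]); d=M[:3,:3]@np.array([x*s,-y*s,-1]); return M[:3,3],d
def onz(cal,u,v,z):
    o,d=ray(cal,u,v); return o+d*(z-o[2])/d[2]
def tri(c1,p1,c2,p2):
    o,d=ray(c1,*p1); q,e=ray(c2,*p2); d=d/np.linalg.norm(d); e=e/np.linalg.norm(e)
    s=np.linalg.lstsq(np.c_[d,-e],q-o,rcond=None)[0]
    a=o+s[0]*d; b=q+s[1]*e; return (a+b)/2,np.linalg.norm(a-b)
E
python3 - <<'E'
from h import *
for n in("top","scene"):
    im=ctrl.read_camera(n); cv2.imwrite(f"pics/{n}0.png",im); c=ctrl.calibration(n); print(n,{k:(v if k!="cam_to_world" else np.round(v,3).tolist()) for k,v in c.items()})
s=ctrl.get_state(); print(s)
E
```

```text
top {'fx': 388.6572677608026, 'fy': 388.6572677608026, 'cx': 277.3689912272483, 'cy': 208.46537784874613, 'k1': -0.06951121334262578, 'cam_to_world': [[-0.012, 0.997, -0.08, 0.443], [-1.0, -0.012, 0.002, -0.004], [0.001, 0.08, 0.997, 1.246], [0.0, 0.0, 0.0, 1.0]]}
scene {'fx': 460.04359602417975, 'fy': 460.04359602417975, 'cx': 279.752867349805, 'cy': 206.644798818763, 'k1': -0.003604249806451304, 'cam_to_world': [[-0.572, -0.577, 0.583, 1.211], [0.82, -0.39, 0.418, 0.446], [-0.014, 0.717, 0.697, 0.907], [0.0, 0.0, 0.0, 1.0]]}
{'time': 0.1, 'qpos': array([-1.28205040e+00,  2.87112865e-01,  1.57802844e+00,  4.22220194e-06,
        1.27861272e+00, -1.50003180e-01]), 'dq': array([-6.51499543e-05, -1.88011400e-03, -2.76165912e-03,  2.00355108e-03,
       -7.78642543e-05, -9.90325114e-04]), 'joint_efforts': array([ 6.20265255e-04, -4.07298768e+01, -2.93698150e+01, -1.40058273e-04,
        3.40312145e-03,  3.69337755e-06]), 'eef_pos': array([ 0.286606  , -0.61049997,  0.24106279]), 'tcp_rot': array([ 9.76033312e-01,  2.17618487e-01, -7.28924094e-05, -1.07822619e-03]), 'contact_force': array([ 0.29519257,  0.07851451, -0.51919989]), 'wrist_torque': array([0.01041879, 0.012675  , 0.00277168]), 'finger_force': 0.0, 'opening': 0.9990874565558733}
```

View pics/top0.png

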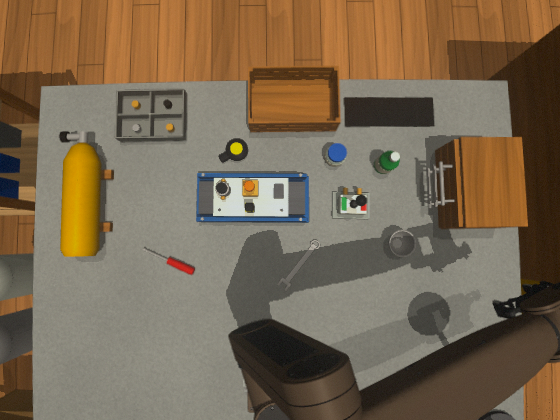

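View pics/scene0.png

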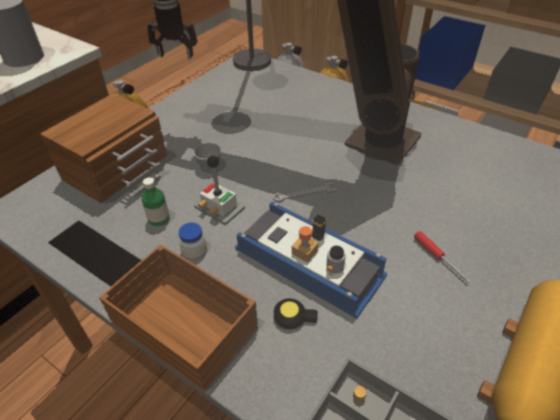

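Top view: the jig is centred at about (252,197), with the knob at (250,186), the post at (249,207) and the regulator at (222,188). The valve is at (352,204) with its ball at about (362,200) and the green bar on its left (+y). Scene view: the knob is at about (305,235), the post top at (319,220) and the ball at (213,162).

```bash
python3 - <<'E'
from h import *
T=cv2.imread("pics/top0.png");S=cv2.imread("pics/scene0.png");ct=ctrl.calibration("top");cs=ctrl.calibration("scene")
def blobs(im,lo,hi,box,n=3):
    x0,y0,x1,y1=box; m=cv2.inRange(cv2.cvtColor(im[y0:y1,x0:x1],cv2.COLOR_BGR2HSV),lo,hi)
    k,l,st,ce=cv2.connectedComponentsWithStats(m); o=sorted(range(1,k),key=lambda i:-st[i,4])[:n]
    return [(np.round(ce[i]+[x0,y0],1),st[i].tolist()) for i in o],m
tb,m=blobs(T,(105,120,60),(125,255,255),(190,165,315,228))
pts=cv2.findNonZero(m); r=cv2.minAreaRect(pts+np.array([[[190,165]]],dtype=pts.dtype)); print("rail rect",r)
c=cv2.boxPoints(r); W=np.array([onz(ct,*p,0.062)[:2] for p in c]); print(W.round(3), "mid",W.mean(0).round(4),[np.linalg.norm(W[i]-W[i-1]).round(3) for i in range(4)])
L=max([(W[i]-W[i-1]) for i in range(4)],key=np.linalg.norm); print("yaw deg",np.degrees(np.arctan2(-L[0]*np.sign(L[1]),abs(L[1]))))
kt=blobs(T,(5,150,150),(20,255,255),(235,172,265,205)); ks=blobs(S,(3,170,150),(14,255,255),(285,215,330,270)); print("knob",kt[0],ks[0])
for z in(.129,.14):print(onz(ct,*kt[0][0][0],z).round(4))
print(tri(ct,kt[0][0][0],cs,ks[0][0][0]))
bt=blobs(T,(0,0,0),(180,255,50),(335,180,378,225)); bs=blobs(S,(0,0,0),(180,255,50),(200,150,228,185)); print("ball",bt[0],bs[0]); print(onz(ct,*bt[0][0][0],.165).round(4),tri(ct,bt[0][0][0],cs,bs[0][0][0]))
pt=blobs(T,(0,0,0),(180,255,50),(240,198,260,216)); print("post",pt[0],onz(ct,*pt[0][0][0],.128).round(4))
g=blobs(T,(45,120,60),(80,255,255),(335,190,372,218));r=blobs(T,(0,150,90),(6,255,255),(335,190,372,218)); print("g/r",g[0],r[0])
for q in(g,r):
    if q[0]:print(onz(ct,*q[0][0][0],.058).round(4))
a=np.hstack([cv2.resize(T[160:230,190:320],None,fx=4,fy=4,interpolation=3),cv2.resize(T[160:230,325:385],None,fx=4,fy=4,interpolation=3)]);cv2.imwrite("pics/c1.png",a)
E
```

```text
rail rect ((252.2107696533203, 196.73806762695312), (112.02297973632812, 47.54425811767578), 0.5305013060569763)
[[ 0.505  0.242]
 [ 0.652  0.242]
 [ 0.644 -0.104]
 [ 0.498 -0.1  ]] mid [0.5747 0.0701] [np.float64(0.342), np.float64(0.147), np.float64(0.346), np.float64(0.147)]
yaw deg -1.2711126311304755
knob [(array([249.5, 187.9]), [8, 8, 15, 16, 183]), (array([243., 180.]), [8, 8, 1, 1, 1]), (array([257., 187.]), [22, 15, 1, 1, 1])] [(array([304.9, 230. ]), [17, 13, 8, 5, 24])]
[0.5927 0.0733 0.129 ]
[0.5912 0.0725 0.14  ]
(array([0.5926404 , 0.07250573, 0.13171681]), np.float64(0.001363724956707038))
ball [(array([358.7, 200.9]), [15, 15, 16, 13, 103])] [(array([212.8, 161.9]), [8, 7, 11, 10, 83])]
[ 0.5476 -0.235   0.165 ] (array([ 0.54896409, -0.23713839,  0.16373556]), np.float64(0.004367688455086343))
post [(array([249., 203.]), [7, 5, 5, 1, 5]), (array([245., 206.]), [5, 6, 1, 5, 5]), (array([247., 207.]), [7, 9, 1, 1, 1])] [0.5488 0.0751 0.128 ]
g/r [(array([343.5, 203.1]), [7, 7, 4, 13, 51])] [(array([363.2, 207.5]), [26, 14, 5, 7, 26])]
[ 0.5517 -0.2106  0.058 ]
[ 0.5374 -0.2712  0.058 ]
```

View pics/c1.png

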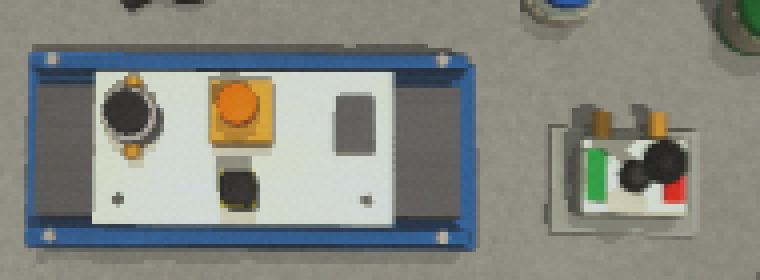

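Emit:
{"name": "step_arm", "arguments": {
  "motion": [
    {"offset": [0.514,-0.514,-0.02],"twist": 26.4},
    {"offset": [0.514,-0.514,-0.02],"twist": 26.4},
    {"offset": [0.514,-0.514,-0.02],"twist": 26.4},
    {"offset": [0.514,-0.514,-0.02],"twist": 26.4},
    {"offset": [0.514,-0.514,-0.02],"twist": 26.4},
    {"offset": [0.514,-0.514,-0.02],"twist": 26.4},
    {"offset": [0.514,-0.514,-0.02],"twist": 26.4},
    {"offset": [0.514,-0.514,-0.02],"twist": 26.4},
    {"offset": [0.514,-0.514,-0.02],"twist": 26.4},
    {"offset": [0.514,-0.514,-0.02],"twist": 26.4},
    {"offset": [0.514,-0.514,-0.02],"twist": 26.4},
    {"offset": [0.514,-0.514,-0.02],"twist": 26.4}
  ],
  "gripper": 0.06
}}

```text
time: 1.3
eef_pos: [0.4905, -0.0448, 0.2587]
tcp_rot: [1.0, -0.011, -0.0, 0.0]
contact_force: [1.6, -0.8, -0.2]
opening: 0.703
finger_force: 0.0
```

Emit:
{"name": "step_arm", "arguments": {
  "motion": [
    {"offset": [0.015,-0.04,0],"twist": 0},
    {"offset": [0.03,-0.08,0],"twist": 0},
    {"offset": [0.04,-0.105,0],"twist": 0},
    {"offset": [0.04,-0.105,0],"twist": 0},
    {"offset": [0.04,-0.105,0],"twist": 0}
  ]
}}

```text
time: 1.8
eef_pos: [0.5325, 0.0575, 0.2582]
tcp_rot: [1.0, -0.01, -0.001, 0.0]
contact_force: [0.6, -0.4, -0.4]
opening: 0.704
finger_force: 0.0
```

```bash
python3 - <<'E'
from h import *
T=ctrl.read_camera("top");c=ctrl.calibration("wrist");I=ctrl.read_camera("wrist");cv2.imwrite("pics/w1.png",I);np.save("w1.npy",np.array(c["cam_to_world"]));s=ctrl.get_state();print(s["eef_pos"],s["contact_force"],c)
E
```

```text
[0.53239838 0.05638813 0.25841049] [-0.41168998 -0.39874951  1.02395744] {'fx': 311.6301136764839, 'fy': 311.6301136764839, 'cx': 278.72783057002107, 'cy': 211.87078056544863, 'k1': -0.05959213121436866, 'cam_to_world': array([[-2.13510705e-02,  9.62690671e-01,  2.69760642e-01,
         6.00675953e-01],
       [-9.99771680e-01, -2.07879837e-02, -4.94437489e-03,
         5.67130071e-02],
       [ 8.47876231e-04, -2.69804618e-01,  9.62914715e-01,
         3.90314129e-01],
       [ 0.00000000e+00,  0.00000000e+00,  0.00000000e+00,
         1.00000000e+00]])}
```

View pics/w1.png

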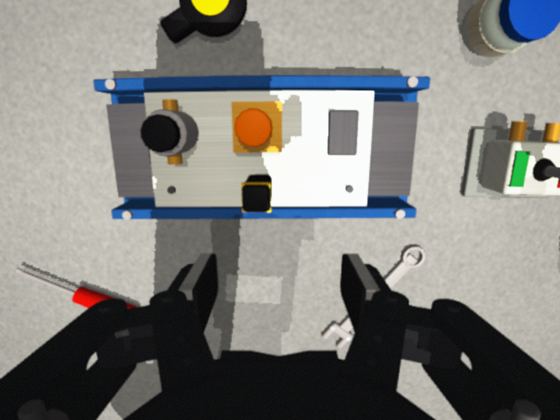

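Wrist view: post top at about (257,196), knob top at (253,127), and the far and near rail corner screws at (110,84), (413,81), (126,214) and (400,213). The area around the post is free.

```bash
python3 - <<'E'
from h import *
c=ctrl.calibration("wrist");c["cam_to_world"]=np.load("w1.npy")
for n,u,v,z in(("post",257,196,.128),("knob",253,127.5,.140),("s1",110,84.5,.062),("s2",413,81.5,.062),("s3",126,214.5,.062),("s4",400.5,212.5,.062)):print(n,onz(c,u,v,z).round(4))
E
```

```text
post [0.5418 0.0765 0.128 ]
knob [0.5992 0.0766 0.14  ]
s1 [0.6456 0.2255 0.062 ]
s2 [ 0.6411 -0.0787  0.062 ]
s3 [0.5093 0.2284 0.062 ]
s4 [ 0.5051 -0.0762  0.062 ]
```

Emit:
{"name": "step_arm", "arguments": {
  "motion": [
    {"offset": [0.006,-0.02,0.03],"twist": 0},
    {"offset": [0.006,-0.02,0.065],"twist": 0},
    {"offset": [0.006,-0.02,0.1],"twist": 0},
    {"offset": [0.006,-0.02,0.125],"twist": 0},
    {"offset": [0.006,-0.02,0.145],"twist": 0},
    {"offset": [0.006,-0.02,0.16],"twist": 0},
    {"offset": [0.006,-0.02,0.16],"twist": 0}
  ]
}}

```text
time: 2.6
eef_pos: [0.5375, 0.0761, 0.0965]
tcp_rot: [1.0, -0.012, -0.002, -0.0]
contact_force: [-0.2, 0.0, -0.1]
opening: 0.702
finger_force: 0.0
```

Emit:
{"name": "step_arm", "arguments": {
  "motion": [
    {"offset": [0,0,0],"twist": 0},
    {"offset": [0,0,0],"twist": 0},
    {"offset": [0,0,0],"twist": 0},
    {"offset": [0,0,0],"twist": 0},
    {"offset": [0,0,0],"twist": 0}
  ],
  "gripper": 0.03,
  "grip_force": 20
}}

```text
time: 3.1
eef_pos: [0.5396, 0.0771, 0.0994]
tcp_rot: [1.0, -0.011, 0.001, 0.0]
contact_force: [-0.2, -0.1, -0.4]
opening: 0.349
finger_force: 0.0
```

Emit:
{"name": "step_arm", "arguments": {
  "motion": [
    {"offset": [0,-0.0025,0],"twist": 0},
    {"offset": [0,-0.005,0],"twist": 0},
    {"offset": [0,-0.0075,0],"twist": 0},
    {"offset": [0,-0.01,0],"twist": 0},
    {"offset": [0,-0.0125,0],"twist": 0},
    {"offset": [0,-0.015,0],"twist": 0},
    {"offset": [0,-0.0175,0],"twist": 0},
    {"offset": [0,-0.02,0],"twist": 0},
    {"offset": [0,-0.0225,0],"twist": 0},
    {"offset": [0,-0.025,0],"twist": 0}
  ]
}}

```text
time: 4.1
eef_pos: [0.5399, 0.1016, 0.0991]
tcp_rot: [1.0, -0.011, -0.0, 0.001]
contact_force: [-1.7, -4.4, 3.0]
opening: 0.354
finger_force: 1.9
```

Emit:
{"name": "step_arm", "arguments": {
  "motion": [
    {"offset": [0,-0.0025,0],"twist": 0},
    {"offset": [0,-0.005,0],"twist": 0}
  ]
}}

```text
time: 4.3
eef_pos: [0.54, 0.1073, 0.099]
tcp_rot: [1.0, -0.011, 0.0, -0.0]
contact_force: [0.5, -2.0, 0.8]
opening: 0.352
finger_force: 0.8
```

Emit:
{"name": "step_arm", "arguments": {
  "motion": [
    {"offset": [0,-0.0025,0],"twist": 0},
    {"offset": [0,-0.005,0],"twist": 0}
  ]
}}

```text
time: 4.5
eef_pos: [0.54, 0.1107, 0.0988]
tcp_rot: [1.0, -0.01, -0.0, 0.002]
contact_force: [-2.0, -14.3, 2.1]
opening: 0.352
finger_force: 7.5
```

The force rose to 14 N, so the cover may have locked. I'll check the knob height.

```bash
python3 - <<'E'
from h import *
I=ctrl.read_camera("scene");W=ctrl.read_camera("wrist");T=ctrl.read_camera("top")
a=cv2.resize(I[180:300,230:400],None,fx=3,fy=3,interpolation=3);cv2.imwrite("pics/s2.png",a)
s=ctrl.get_state();print(s["eef_pos"],s["contact_force"])
E
```

```text
[0.54009471 0.11059671 0.098899  ] [-1.46527071 -8.7972158   3.62185166]
```

View pics/s2.png

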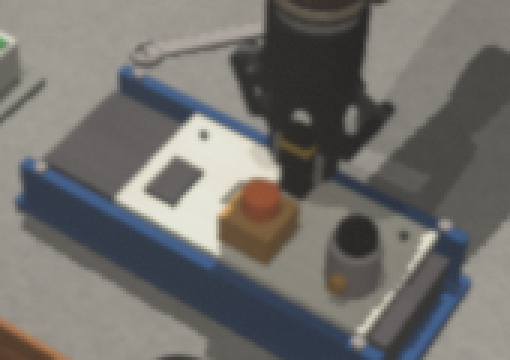

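The scene crop shows the orange knob (262,198) resting directly on the brass block, so the pin has dropped. Next I release and lift.

Emit:
{"name": "step_arm", "arguments": {
  "motion": [
    {"offset": [0,0.001,0],"twist": 0},
    {"offset": [0,0.001,0],"twist": 0},
    {"offset": [0,0.001,0],"twist": 0},
    {"offset": [0,0.001,0],"twist": 0},
    {"offset": [0,0.001,-0.02],"twist": 0},
    {"offset": [0,0.001,-0.05],"twist": 0},
    {"offset": [0,0.001,-0.09],"twist": 0},
    {"offset": [0,0.001,-0.13],"twist": 0},
    {"offset": [0,0.001,-0.13],"twist": 0}
  ],
  "gripper": 0.06
}}

```text
time: 5.55
eef_pos: [0.5436, 0.1116, 0.2364]
tcp_rot: [1.0, -0.011, 0.007, -0.0]
contact_force: [0.9, -0.3, 0.8]
opening: 0.704
finger_force: 0.0
```

```bash
python3 - <<'E'
from h import *
c=ctrl.calibration("wrist");I=ctrl.read_camera("wrist");S=ctrl.read_camera("scene");cs=ctrl.calibration("scene");cv2.imwrite("pics/w3.png",I)
def b(im):
    m=cv2.inRange(cv2.cvtColor(im,cv2.COLOR_BGR2HSV),(3,190,140),(13,255,255)); k,l,st,ce=cv2.connectedComponentsWithStats(m); return [(ce[i].round(1),st[i].tolist()) for i in sorted(range(1,k),key=lambda i:-st[i,4])[:3]]
bw=b(I);print(bw,b(S[180:300,230:400]));np.save("w3.npy",c["cam_to_world"])
for z in (.104+.011,.14):print(onz(c,*bw[0][0],z).round(4))
p=[q for q in b(S[180:300,230:400])][0][0]+[230,180];print(tri(c,bw[0][0],cs,p))
E
```

```text
[(array([282.5, 142.5]), [265, 125, 36, 36, 1017])] []
[0.6    0.1087 0.115 ]
[0.601  0.1089 0.14  ]Traceback (most recent call last):
  File "<stdin>", line 7, in <module>
IndexError: list index out of range
```

View pics/w3.png

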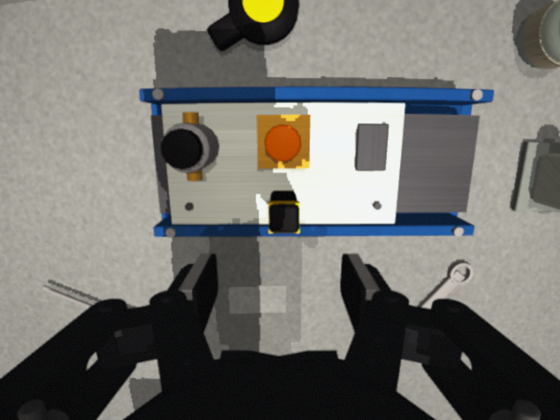

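The knob's diameter in the picture (36 px) matches the lowered height of 0.115, so the pin is home. On to the lever.

Emit:
{"name": "step_arm", "arguments": {
  "motion": [
    {"offset": [0.0,0.03,-0.015],"twist": 0},
    {"offset": [0.003,0.07,-0.025],"twist": 0},
    {"offset": [0.014,0.11,-0.025],"twist": 0},
    {"offset": [0.014,0.15,-0.025],"twist": 0},
    {"offset": [0.014,0.19,-0.025],"twist": 0},
    {"offset": [0.014,0.23,-0.025],"twist": 0},
    {"offset": [0.014,0.27,-0.025],"twist": 0},
    {"offset": [0.014,0.31,-0.025],"twist": 0},
    {"offset": [0.014,0.35,-0.025],"twist": 0},
    {"offset": [0.014,0.39,-0.025],"twist": 0},
    {"offset": [0.014,0.41,-0.025],"twist": 0},
    {"offset": [0.014,0.41,-0.025],"twist": 0}
  ],
  "gripper": 0.0
}}

```text
time: 6.85
eef_pos: [0.5441, -0.3009, 0.2515]
tcp_rot: [1.0, -0.013, -0.001, -0.001]
contact_force: [0.9, -0.2, -0.7]
opening: 0.003
finger_force: 0.0
```

Emit:
{"name": "step_arm", "arguments": {
  "motion": [
    {"offset": [0,0,0],"twist": 0},
    {"offset": [0,0,0],"twist": 0},
    {"offset": [0,0,0],"twist": 0}
  ]
}}

```text
time: 7.15
eef_pos: [0.5453, -0.2976, 0.2537]
tcp_rot: [1.0, -0.01, -0.0, -0.0]
contact_force: [0.2, -0.1, -0.2]
opening: 0.002
finger_force: 0.0
```

```bash
python3 - <<'E'
from h import *
c=ctrl.calibration("wrist");I=ctrl.read_camera("wrist");cv2.imwrite("pics/w4.png",I);np.save("w4.npy",c["cam_to_world"]);print(ctrl.get_state()["eef_pos"])
E
```

```text
[ 0.54529565 -0.29775726  0.25392075]
```

View pics/w4.png

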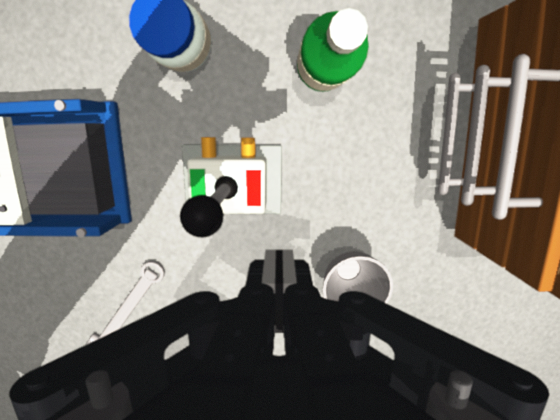

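Wrist view: ball at (202,215), stem foot at (227,187), green bar at (198,182), red bar at (254,188). The cup at (357,285) is low and out of the way.

```bash
python3 - <<'E'
from h import *
c=ctrl.calibration("wrist");c["cam_to_world"]=np.load("w4.npy")
for n,u,v,z in(("ball",202,215.5,.165),("piv",228,187,.057),("g",198,183,.058),("r",254,188,.058),("tip",280,258,.243)):print(n,onz(c,u,v,z).round(4))
E
```

```text
ball [ 0.5501 -0.2396  0.165 ]
piv [ 0.5504 -0.2419  0.057 ]
g [ 0.5557 -0.2102  0.058 ]
r [ 0.549  -0.2699  0.058 ]
tip [ 0.5498 -0.297   0.243 ]
```

Emit:
{"name": "step_arm", "arguments": {
  "motion": [
    {"offset": [0.002,0,0.03],"twist": 0},
    {"offset": [0.002,0,0.06],"twist": 0},
    {"offset": [0.002,0,0.085],"twist": 0},
    {"offset": [0.002,0,0.104],"twist": 0},
    {"offset": [0.002,0,0.104],"twist": 0},
    {"offset": [0.003,-0.01,0.104],"twist": 0},
    {"offset": [0.003,-0.02,0.104],"twist": 0}
  ]
}}

```text
time: 7.9
eef_pos: [0.5495, -0.2789, 0.1518]
tcp_rot: [1.0, -0.011, 0.001, 0.001]
contact_force: [-0.7, 0.7, 1.2]
opening: -0.001
finger_force: 0.0
```

Emit:
{"name": "step_arm", "arguments": {
  "motion": [
    {"offset": [0.001,-0.008,0],"twist": 0},
    {"offset": [0.002,-0.016,0],"twist": 0},
    {"offset": [0.003,-0.024,0],"twist": 0},
    {"offset": [0.004,-0.032,0],"twist": 0},
    {"offset": [0.005,-0.04,0],"twist": 0},
    {"offset": [0.005,-0.046,0],"twist": 0}
  ]
}}

```text
time: 8.5
eef_pos: [0.554, -0.2332, 0.149]
tcp_rot: [1.0, -0.011, -0.001, 0.0]
contact_force: [-0.8, -4.8, -4.2]
opening: 0.003
finger_force: 2.4
```

Emit:
{"name": "step_arm", "arguments": {
  "motion": [
    {"offset": [0.001,-0.005,0.001],"twist": 0},
    {"offset": [0.001,-0.01,0.003],"twist": 0},
    {"offset": [0.001,-0.014,0.004],"twist": 0},
    {"offset": [0.001,-0.014,0.004],"twist": 0}
  ]
}}

```text
time: 8.9
eef_pos: [0.5551, -0.2197, 0.1453]
tcp_rot: [1.0, -0.011, -0.001, 0.001]
contact_force: [-2.9, -5.4, -0.8]
opening: 0.001
finger_force: 2.8
```

```bash
python3 - <<'E'
from h import *
S=ctrl.read_camera("scene");s=ctrl.get_state();print(s["eef_pos"],s["contact_force"])
cv2.imwrite("pics/s5.png",cv2.resize(S[120:300,150:400],None,fx=3,fy=3,interpolation=3))
E
```

```text
[ 0.55510814 -0.21990433  0.14542307] [-3.39705804 -4.61320395  0.50640476]
```

View pics/s5.png

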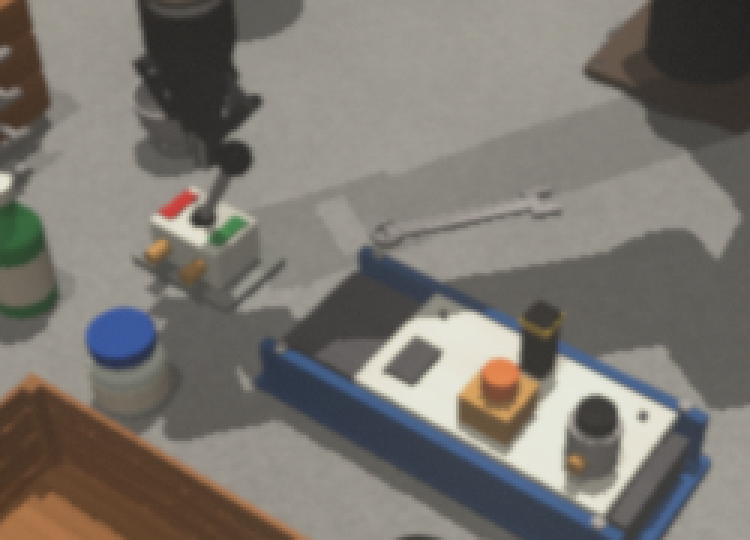

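Scene crop: the lever leans well towards green, with the ball at (235,158) in the crop and the knob down on the guide. I'll work out the angle.

```bash
python3 - <<'E'
from h import *
c=ctrl.calibration("scene");o,d=ray(c,150+235/3,120+158/3)
for th in(.3,.35,.4,.45,.5,.55,.6):
    p=np.array([.5503+.11*np.sin(th)*.1,-.241+.11*np.sin(th),.055+.11*np.cos(th)]);u=d/np.linalg.norm(d);q=p-o
    print(th,p.round(3),np.linalg.norm(q-u*(q@u)).round(4))
E
```

```text
0.3 [ 0.554 -0.208  0.16 ] 0.0218
0.35 [ 0.554 -0.203  0.158] 0.0167
0.4 [ 0.555 -0.198  0.156] 0.0117
0.45 [ 0.555 -0.193  0.154] 0.007
0.5 [ 0.556 -0.188  0.152] 0.0044
0.55 [ 0.556 -0.184  0.149] 0.007
0.6 [ 0.557 -0.179  0.146] 0.0119
```

The angle is about 0.49 rad. Hold there for about 2 s, then ease back slowly.

Emit:
{"name": "step_arm", "arguments": {
  "motion": [
    {"offset": [0,0,0],"twist": 0},
    {"offset": [0,0,0],"twist": 0},
    {"offset": [0,0,0],"twist": 0},
    {"offset": [0,0,0],"twist": 0},
    {"offset": [0,0,0],"twist": 0},
    {"offset": [0,0,0],"twist": 0},
    {"offset": [0,0,0],"twist": 0},
    {"offset": [0,0,0],"twist": 0},
    {"offset": [0,0,0],"twist": 0},
    {"offset": [0,0,0],"twist": 0},
    {"offset": [0,0,0],"twist": 0},
    {"offset": [0,0,0],"twist": 0}
  ]
}}

```text
time: 10.15
eef_pos: [0.5551, -0.2202, 0.1455]
tcp_rot: [1.0, -0.011, -0.001, 0.001]
contact_force: [-2.5, -5.4, -0.4]
opening: 0.001
finger_force: 2.8
```

Emit:
{"name": "step_arm", "arguments": {
  "motion": [
    {"offset": [0,0,0],"twist": 0},
    {"offset": [0,0,0],"twist": 0},
    {"offset": [0,0,0],"twist": 0},
    {"offset": [0,0,0],"twist": 0},
    {"offset": [0,0,0],"twist": 0}
  ]
}}

```text
time: 10.65
eef_pos: [0.5551, -0.2203, 0.1455]
tcp_rot: [1.0, -0.011, -0.001, 0.001]
contact_force: [-3.8, -6.4, -1.2]
opening: -0.0
finger_force: 2.8
```

Emit:
{"name": "step_arm", "arguments": {
  "motion": [
    {"offset": [0,0.008,0],"twist": 0},
    {"offset": [0,0.016,0],"twist": 0},
    {"offset": [0,0.024,0],"twist": 0},
    {"offset": [0,0.032,0],"twist": 0},
    {"offset": [0,0.04,0],"twist": 0},
    {"offset": [0,0.048,0],"twist": 0},
    {"offset": [0,0.056,0],"twist": 0},
    {"offset": [0,0.065,0],"twist": 0},
    {"offset": [0,0.075,0],"twist": 0},
    {"offset": [0,0.085,0],"twist": 0},
    {"offset": [0,0.085,-0.03],"twist": 0},
    {"offset": [0,0.085,-0.07],"twist": 0}
  ]
}}

```text
time: 11.85
eef_pos: [0.552, -0.3039, 0.2124]
tcp_rot: [1.0, -0.011, -0.003, -0.003]
contact_force: [0.3, -0.7, -0.0]
opening: 0.002
finger_force: 0.0
```

Emit:
{"name": "step_arm", "arguments": {
  "motion": [
    {"offset": [0,0,-0.03],"twist": 0},
    {"offset": [0,0,-0.06],"twist": 0},
    {"offset": [0,0,-0.06],"twist": 0},
    {"offset": [0,0,-0.06],"twist": 0},
    {"offset": [0,0,-0.06],"twist": 0}
  ]
}}

```text
time: 12.35
eef_pos: [0.5531, -0.3041, 0.2735]
tcp_rot: [1.0, -0.011, -0.001, -0.001]
contact_force: [0.3, -0.5, -0.5]
opening: -0.001
finger_force: 0.0
```

```bash
python3 - <<'E'
from h import *
S=ctrl.read_camera("scene");s=ctrl.get_state();print(s["time"],s["eef_pos"],s["contact_force"],s["dq"].round(4))
cv2.imwrite("pics/s6.png",cv2.resize(S[120:300,150:400],None,fx=3,fy=3,interpolation=3))
E
```

```text
12.4 [ 0.55306305 -0.30394593  0.27319829] [ 0.89723075 -0.65100731 -0.50863182] [ 0.0004  0.0019 -0.0003 -0.0003  0.0032  0.0013]
```

View pics/s6.png

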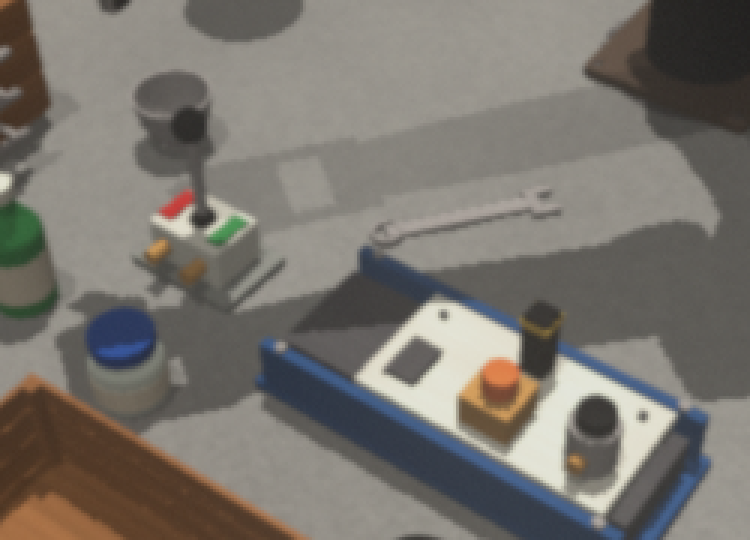

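The lever is upright again, with its ball at the starting pixel (213,162). The knob is still down on the guide and the arm is clear of everything.

```bash
python3 -c "
from plant import ctrl
print(ctrl.sign_off())"
```

```text
the job is handed in; nothing more can be done
None
```

The job is handed in at about 12 s of the 64 s: the pin dropped home on the +y side, then the lever was held green at about 0.5 rad for 2 s and sprang back upright by itself; no bystander was touched. The judge's result was not shown.

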